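Zero the bench rocker with its reset stylus

ROBOT

A 6-joint arm with a two-finger parallel gripper is mounted at the origin on a cart in front of the work surface, level with it; the furniture and walls round the work are solid. World frame = base frame: x ahead of the robot, y to its left, z up, the work surface at z = 0. Lengths are in m, angles in rad, forces in N, time in s.
With the tool pointing down it reaches from about 0.25 to 0.775 m from the base axis. Payload 8.9 kg.
Tool frame: the origin (TCP) lies at the very end of the fingers, on their centre line; the grasp point (between the pads) lies 19 mm behind it; z points along the fingers, y is the line along which they close (so a half turn about z gives the same grasp; the last joint's range is limited). The gripper opens to 85 mm and grips with 20 to 120 N. Pads are 22 mm wide; open, the fingers measure 114 mm over their backs; the gripper's body (76 mm by 85 mm) begins 54 mm behind the grasp point. The pads swing forward as they close: fully open they stand 13 mm farther back than shut.
Start: joints at [-1.347, 0.291, -0.153, 1.127, 0, 1.431], TCP at [0.186, -0.491, 0.231] pointing down, gripper open.
Joint ranges: [-2.52, 2.52], [-0.91, 1.74], [-1.3, 1.37], [-1.96, 2.02], [-1.52, 1.47], [-3.14, 3.14]. Speed limits (rad/s): [2.22, 2.22, 2.79, 3.14, 3.14, 3.14].

INTERFACE

Orientations are given as a rotation vector (axis times angle).
In Python, from cell import get_state, optics, robot gives the robot as it stands.
- The arm moves only by the shell command python3 -m creep 'ROWS' [FORCE]. ROWS is JSON, a list of rows, each an object of numbers: "jaw": the closure, from 0 (fully open) to 1 (shut); "x", "y", "z": the shift along the world's x, y, z in units of 40 mm (1.0 is 40 mm); "rx", "ry", "rz": the turn, a rotation vector about the world's x, y, z in units of 5 degrees (1.0 is 5 degrees). In form: [{"jaw": .., "x": .., "y": .., "z": .., "rx": .., "ry": .., "rz": ..}, ...]. A call has 1 to 20 rows; each row is the pose to reach, as a shift and turn from the pose commanded when the call began; what a row does not reach only later rows make up. A row lasts 1/12 s, in which the tool goes at most 41.7 mm and 7.16 degrees, less where a joint would pass 70% of its speed; a pose out of reach is approached as far as the arm can. A call with a gripper value outside its range is refused whole. The fingers move at their own pace and stop on an object; FORCE is the grip in N (left out, the last holds). Time passes only in rows, so rows that repeat a pose let the fingers close. It gives the time, the measured TCP pose, the force, the opening and the grip force at its end, in the units of the state.
- get_state(): the state, without advancing time (a new reading comes with each control period).
- optics.grab_frame(name): name is "scene" or "side" or "wrist"; returns a dict with "color" (420x560x3 uint8, red, green, blue), "z_map" (420x560 float32, m along the optical axis (not along the pixel's ray), 0 where there is no reading), "fx", "fy", "cx", "cy" (pixels), "R" (3x3) and "t" (3): a world point X has camera coordinates R X + t; the wrist camera has in their place "tool_from_camera" (4x4, takes a point from camera to tool coordinates, whose origin is the TCP and whose axes are the flange's). Camera axes: x right, y down, z forward; pixel columns grow to the right and rows downward; lengths in m; the calibration is good to about 2 mm. A picture is of the moment at which its call begins: read the wrist's pose just before it.
- robot.finish_job(): hands the job in; it is judged then, once.
The state is a dict: "t": time; "joint_positions": joint angles; "dq": joint speeds; "tau": joint torques, N m; "position": TCP position; "tcp_rot": TCP orientation; "contact_force": force on the tool from outside, world axes, zero at the start; "wrist_torque": the same for the moment, N m; "width": opening from 0.0 (shut) to 1.0 (fully open); "grasp_force": force on a finger pad.
Only numpy, scipy, OpenCV 4.12 (cv2) and the standard library are available. Lean on these libraries where they do the work, as an engineer would, in place of code of your own. Each camera call takes 0.05 s, during which the arm holds its last target. There are 200 camera calls.

TASK

Zero the small bench rocker: lift the bar at the front of its tray until the tray tilts up about 25 degrees (never past 35), pause there a moment, bring it back level and let go of it. Then take the slim stylus from the stand, reach it down through the round hole in the rocker's console and push the recessed button well down; finish while still gripping the stylus and holding the button down, with the tray still level. Leave the ball-headed pin in the stand, and the marker and the timer where they are.

Things in the scene. Friction and masses are not known exactly. Their poses are not given: they have to be found in the camera images.
- rocker: Bench rocker, fixed to the worktop: low grey base 160 (x) x 250 (y) mm with a tray between two upright cheeks (110 mm high over all) in its left part (+y) and a white console block, 160 x 78 mm, top 60 mm above the worktop, along its right side (-y). Origin: centre of its underside on the worktop; x away from its front, y to its left, z up. The front (-x) faces the robot, turned by up to 0.25 rad.
- tray (a joint): Tilt of the rocker's tray in rad: 0 level, positive = front bar up; range -0.3 to 0.7. Starts a little off level. The hinge is stiff (about 2 N at the bar moves it) and stays where it is left. The open white tray is 150 (x) x 130 (y) x 30 mm, its floor 5 mm below the hinge line.
- tray_hinge (a point): Middle of the tray's hinge line, 95 mm above the worktop, at (0, 43, 95) mm in the rocker's frame; the line runs along the rocker's y.
- tray_bar (a point): Middle of the round steel bar at the front of the tray, parallel to the hinge line and 135 mm in front of it, at the hinge's height when level. Diameter 12 mm, 82 mm free between its two arms, 54 mm free between it and the tray's front wall. It can be pinched from above across the bar, which then turns between the pads as the tray tilts. Its x and z axes tilt with the tray.
- hole_mouth (a point): Centre of the mouth of the round hole, 17 mm diameter, upright, in the flat top of the console, at (0, -86, 60) mm in the rocker's frame. The only hole in the console; no finger goes in.
- zero_button (a joint): Travel in m of the round grey button (13.6 mm diameter) at the bottom of that hole: 0 up, 0.008 fully down. A spring pushes it back: 1.2 N at the start of its travel, 6 N at the bottom. Its face lies 25 mm below the hole's mouth when up.
- button_face (a point): Centre of the button's face (moves down with it).
- stand: Aluminium stand block, fixed, 122 x 52 mm on the worktop, 50 mm high, with two equal upright sockets 60 mm apart along its x axis, 10 mm diameter and 40 mm deep. Origin: centre of its underside. In one socket stands the stylus, in the other the ball-headed pin, either way round. To its right a tall incubator, its near side at y = -0.2 m and its front at about x = 0.4 m, stands higher than the worktop: swing the arm round in front of it.
- stylus: Loose stylus, 50 g, 126 mm long, upright in the stand: a thin round steel shaft, 8 mm diameter and 75 mm long, below a black round barrel of 16 mm diameter and 51 mm length with narrow dark rings. Origin: its tip (lowest point); z runs up its axis. The tip starts 10 mm above the worktop; lift it 40 mm to clear the socket.
- stylus_tip (a point): Tip of the stylus's shaft, the same point as its origin.
- stylus_grip (a point): Point on the stylus's axis in the middle of the barrel, 100 mm above the tip: the place to grip.
- ball_pin: Loose pin with a black ball head of 28 mm diameter on an 8 mm steel shaft, 72 mm long over all, in the other socket of the stand; not to be moved. Origin: its lower tip.
- felt_marker: Felt marker, 17 x 136 x 18 mm, lying on the worktop in front of the rocker's left side; bystander. Origin: centre of its underside.
- bench_timer: White digital timer, 70 x 64 x 17 mm, lying on the worktop in front of the rocker's right side; bystander. Origin: centre of its underside.
Mind the look-alikes: they are no part of the job. What is shaped like the stylus but pink is not meant.

How it is judged:
By the outcome, as a careful person would: the job done as asked, in the order asked, and still so for the second after the job is handed in, while the arm keeps its last pose, push and grip.
It also fails if it takes over 61 s, if anything falls off the work surface, if the arm or the gripper's body presses on something with over 40 N, if the wrist force passes 120 N, or if a joint passes its speed limit or range.

## Working session

There is one attempt and no reset: what is moved stays moved. The work goes in short steps, Python scripts to look and compute and a shell command to move; the robot and the scene stay as the last step left them, time stands still between calls to the robot, and variables do not carry over. Pictures are saved under pics/ and viewed, at most 10 in all, crops included, and the job is handed in when it is done.

```bash
mkdir -p pics; ls; cat > h.py <<'E'
import numpy as np,cv2
from cell import get_state,optics,robot
def save(f,n,box=None,s=1):
    im=cv2.cvtColor(f['color'],cv2.COLOR_RGB2BGR)
    if box: im=im[box[1]:box[3],box[0]:box[2]]
    cv2.imwrite('pics/'+n,cv2.resize(im,None,fx=s,fy=s,interpolation=cv2.INTER_CUBIC))
def ray(f,u,v):
    d=np.array([(u-f['cx'])/f['fx'],(v-f['cy'])/f['fy'],1.])
    R,t=np.array(f['R']),np.array(f['t'])
    return -R.T@t,R.T@d
def plane(f,u,v,z):
    c,d=ray(f,u,v); return c+d*(z-c[2])/d[2]
def pt(f,u,v):
    c,d=ray(f,u,v); return c+d*float(f['z_map'][int(round(v)),int(round(u))])
def cloud(f):
    v,u=np.mgrid[:420,:560]; z=f['z_map']
    p=np.stack([(u-f['cx'])/f['fx']*z,(v-f['cy'])/f['fy']*z,z],-1)
    return (p-np.array(f['t']))@np.array(f['R'])
def wristf():
    from scipy.spatial.transform import Rotation as Ro
    s=get_state(); f=optics.grab_frame('wrist'); T=np.array(f['tool_from_camera'])
    W=np.eye(4); W[:3,:3]=Ro.from_rotvec(s['tcp_rot']).as_matrix(); W[:3,3]=s['position']
    M=np.linalg.inv(W@T); f['R']=M[:3,:3]; f['t']=M[:3,3]; return f
E
python3 - <<'E'
from h import *
import pickle
D={}
for n in('scene','side'):
    f=optics.grab_frame(n);D[n]=f;save(f,n+'.png',s=1.4);print(n,f['fx'],-np.array(f['R']).T@f['t'],np.array(f['R'])[2])
pickle.dump(D,open('d.pkl','wb'))
print(get_state())
E
```

```text
pics
scene 415.1124231906451 [-0.09714483 -0.25506617  0.49143679] [ 0.68331979  0.58141283 -0.44162561]
side 414.5159016764069 [0.85865209 0.66988728 0.79991839] [-0.40051675 -0.46859154 -0.78740606]
{'t': 0.1, 'joint_positions': array([-1.34732658e+00,  2.91237760e-01, -1.54056793e-01,  1.12671875e+00,
        3.03014862e-05,  1.43153277e+00]), 'dq': array([ 0.00057422, -0.00261113,  0.00098354,  0.00016018, -0.00196007,
       -0.00080285]), 'tau': array([ 8.18095195e-04, -5.37976205e+01,  3.31919038e+01,  9.33995470e-03,
       -1.36645567e-04,  3.10900020e-06]), 'position': array([ 0.18622641, -0.49042818,  0.23078035]), 'tcp_rot': array([-3.08886737e+00, -5.66441988e-01,  3.28934227e-05]), 'contact_force': array([ 0.46664561, -0.52801524,  0.66582855]), 'wrist_torque': array([ 0.05981137, -0.02562662,  0.05051363]), 'grasp_force': 0.0, 'width': 0.9993063641290106}
```

View pics/scene.png

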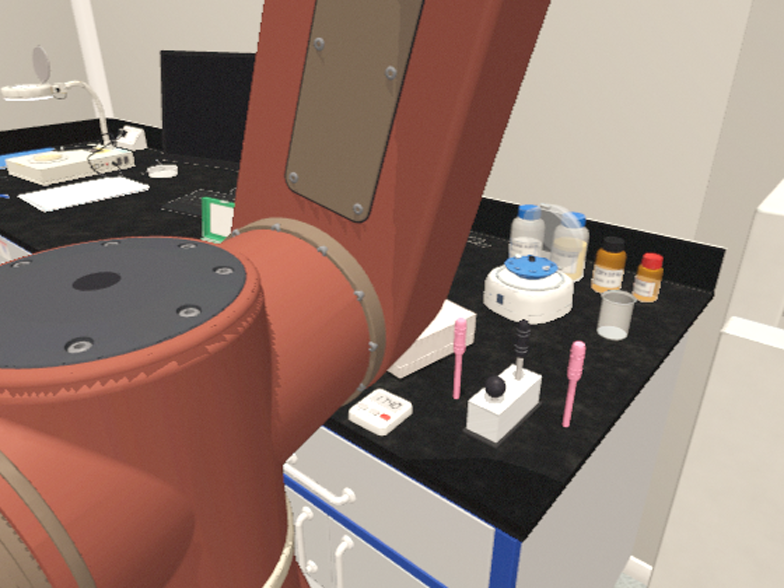

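View pics/side.png

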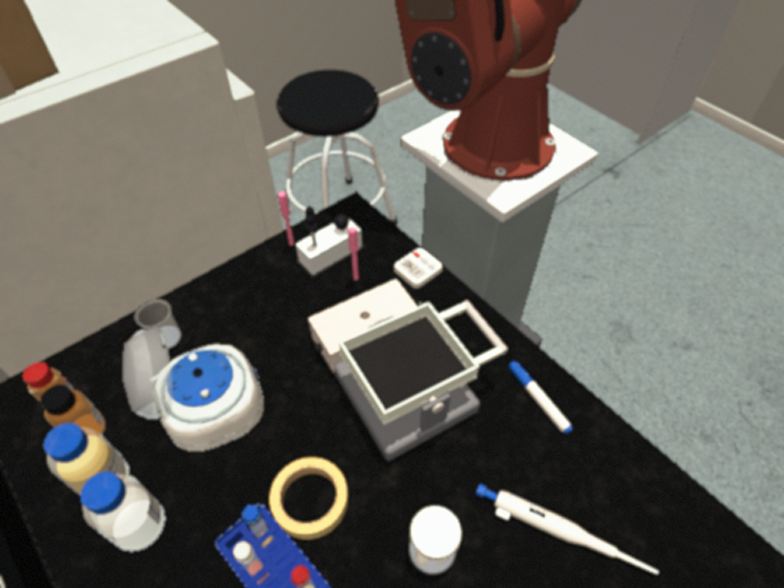

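The scene view shows the stand with the ball pin (495,385) in front and the black stylus (521,350) behind, and two pink decoys. The side view shows the hole (365,315), the bar from about (467,303) to (505,350), the stylus at (312,230) and the ball at (341,222), all in 1.4x pixels.

```bash
python3 - <<'E'
from h import *
import pickle
D=pickle.load(open('d.pkl','rb'));f=D['side'];P=cloud(f);g=f['color'].astype(int)
R=np.zeros((420,560),bool);R[190:330,210:380]=1
# console top
m=R&(abs(P[...,2]-.06)<.006)&(g.min(-1)>120)
n,l,s,c=cv2.connectedComponentsWithStats(m.astype(np.uint8));i=1+np.argmax(s[1:,4]);q=P[l==i]
print('console n',s[i],np.median(q[:,2]));r=cv2.minAreaRect((q[:,:2]*1000).astype(np.float32));print(r,cv2.boxPoints(r))
# hole: dark/odd pixels
sub=g[215:236,248:275].mean(-1).astype(int);print(sub[4:17,4:22])
# bar: world points z .06-.13 in the near region
for u,v in [(331,219),(335,217),(340,224),(346,232),(351,238),(356,246),(358,250)]:
    print(u,v,pt(f,u,v).round(4),g[v,u])
for n,u,v in [('pin',243,158),('sty',222,155),('stytop',221,150)]: print(n,pt(f,u,v).round(3),g[v,u])
f2=D['scene']
for n,u,v in [('ball',353,275),('sty',373,240),('timer',272,295)]: print(n,pt(f2,u,v).round(3),f2['color'][v,u])
for z in(.05,.136):
  print(plane(f2,373.5,231,z),plane(f2,370.5,270,z))
# stand top
m=(abs(P[...,2]-.05)<.006);m[:150]=0;m[200:]=0;m[:,:205]=0;m[:,265:]=0;m&=(abs(g.max(-1)-g.min(-1))<40)
q=P[m];r=cv2.minAreaRect((q[:,:2]*1000).astype(np.float32));print('stand',r)
save(f,'crop.png',(200,130,380,310),3.3)
E
```

```text
console n [ 220  200   78   54 1690] 0.0599901470247043
((543.84326171875, 217.27357482910156), (79.0550765991211, 160.896240234375), 81.62262725830078) [[458.4947  189.88847]
 [617.67413 166.44713]
 [629.19183 244.65868]
 [470.0124  268.10004]]
[[246 246 246 246 246 246 246 246 246 245 246 246 247 247 247 247 247 247]
 [246 246 246 246 246 246 246 245 245 245 245 246 246 247 247 247 247 246]
 [246 246 246 246 246 246 244 240 236 236 241 244 246 246 246 246 247 246]
 [246 246 246 245 245 240 228 210 196 199 215 233 242 245 246 246 246 246]
 [246 245 246 245 241 218 180 155 146 149 167 199 231 243 245 246 246 246]
 [246 246 245 244 233 188 139 129 130 131 137 161 214 241 246 246 246 246]
 [246 246 245 243 229 175 129 125 129 130 132 157 211 241 246 246 246 246]
 [246 245 245 244 233 190 148 136 133 138 148 182 225 242 245 245 246 246]
 [246 245 245 245 241 225 201 179 168 174 195 221 239 244 245 245 245 244]
 [246 246 245 246 246 244 239 231 223 225 236 242 244 245 245 244 242 239]
 [245 245 245 246 246 246 246 245 243 243 245 245 245 245 244 241 234 222]
 [245 245 245 245 246 246 246
[... 208 characters left out ...]
97]
340 224 [0.4281 0.3476 0.0953] [245 235 222]
346 232 [0.4335 0.3707 0.0958] [245 237 224]
351 238 [0.4358 0.3876 0.0948] [245 236 223]
356 246 [0.4423 0.4081 0.0949] [243 235 222]
358 250 [0.4451 0.4167 0.093 ] [243 243 228]
pin [0.459 0.043 0.079] [46 42 43]
sty [0.515 0.042 0.123] [30 29 30]
stytop [0.513 0.037 0.135] [35 30 33]
ball [0.443 0.03  0.077] [75 70 72]
sty [0.506 0.031 0.119] [88 84 85]
timer [0.37  0.154 0.016] [255 255 254]
[0.65277621 0.10149515 0.05      ] [0.5128633  0.03207015 0.05      ]
[0.50667781 0.03203045 0.136     ] [ 0.39402251 -0.02386928  0.136     ]
stand ((482.6781311035156, 12.233695983886719), (112.51228332519531, 92.17828369140625), 0.23974569141864777)
```

View pics/crop.png

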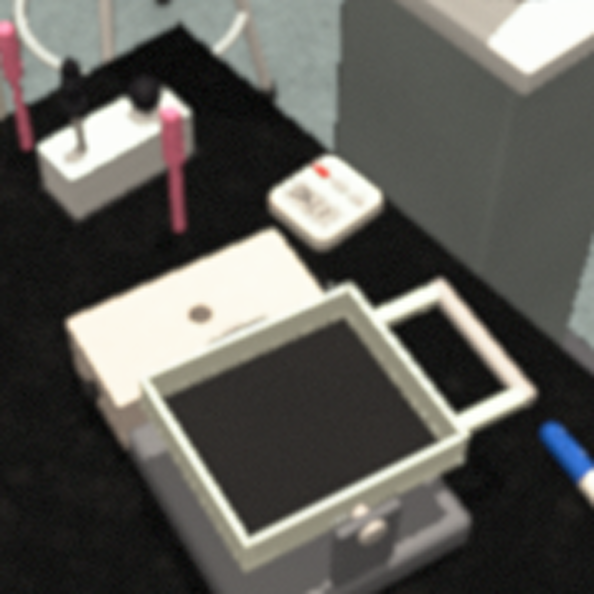

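Crop: hole at (200,313), bar from about (437,285) to (530,390). The console fit is 79x161 mm at height 60 mm, which matches the given sizes, and gives a yaw of about -0.146 rad. That puts the bar middle near (0.430, 0.365). I'll swing over to just above it.

```bash
python3 -m creep '[{"x":0.5,"y":1,"rz":1,"jaw":0.4},{"x":1,"y":2,"rz":2,"jaw":0.4},{"x":1.3,"y":3,"rz":3,"jaw":0.4},{"x":1.6,"y":4,"rz":4,"jaw":0.4},{"x":1.9,"y":5,"rz":5,"jaw":0.4},{"x":2.2,"y":6,"rz":6,"jaw":0.4},{"x":2.5,"y":7,"rz":7,"jaw":0.4},{"x":2.8,"y":8,"rz":8,"jaw":0.4},{"x":3.1,"y":9,"rz":9,"jaw":0.4},{"x":3.4,"y":10,"rz":10,"jaw":0.4},{"x":3.7,"y":11,"rz":11,"jaw":0.4},{"x":4,"y":12,"rz":12,"jaw":0.4},{"x":4.3,"y":13,"rz":12.2,"jaw":0.4},{"x":4.6,"y":14,"rz":12.2,"jaw":0.4},{"x":4.9,"y":15,"rz":12.2,"jaw":0.4},{"x":5.2,"y":16,"rz":12.2,"jaw":0.4},{"x":5.5,"y":17,"rz":12.2,"jaw":0.4},{"x":5.8,"y":18,"rz":12.2,"jaw":0.4},{"x":6,"y":19,"rz":12.2,"jaw":0.4},{"x":6.1,"y":20,"rz":12.2,"jaw":0.4}]' 30
python3 -m creep '[{"y":0.7},{"y":1.4},{"y":1.4},{"y":1.4},{"y":1.4},{"y":1.4}]'
python3 - <<'E'
from h import *
import pickle
s=get_state();print(s['t'],s['position'],s['tcp_rot'],s['width'],s['joint_positions'].round(2))
f=wristf();pickle.dump(f,open('w.pkl','wb'));save(f,'w1.png',s=1.4)
P=cloud(f);print(pt(f,280,210))
D=pickle.load(open('d.pkl','rb'));f=D['side']
print('hole',plane(f,260.3,224.5,.06))
# pink objects via scene view
for n in('scene','side'):
    f=D[n];c=f['color'].astype(int);P=cloud(f)
    m=(c[...,0]-c[...,1]>60)&(c[...,2]-c[...,1]>20)
    k,l,st,ce=cv2.connectedComponentsWithStats(m.astype(np.uint8))
    for i in range(1,k):
        if st[i,4]>60:
            q=P[l==i];print(n,st[i],np.median(q,0).round(3),q[:,2].min().round(3),q[:,2].max().round(3))
E
```

```text
0.1 [ 0.18622641 -0.49042818  0.23078035] [-3.08886737e+00 -5.66441988e-01  3.28934227e-05] 0.9993063641290106 [-1.35  0.29 -0.15  1.13  0.    1.43]
[-0.07274374 -0.56465651 -0.81832883]
hole [0.54358531 0.21906854 0.06      ]validation failed for argument at $[0]...
validation failed for argument at $[0]...
```

View pics/w1.png

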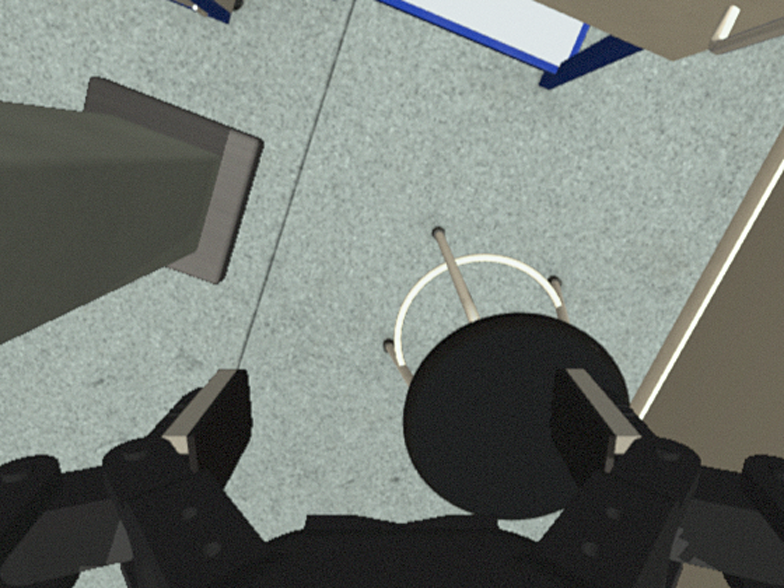

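Still at the start: the wrist picture shows only the floor and the stool. The rows were refused because they need all the keys.

```bash
python3 -m creep '[{"jaw":0.4,"x":0.5,"y":1,"z":0,"rx":0,"ry":0,"rz":1},{"jaw":0.4,"x":1,"y":2,"z":0,"rx":0,"ry":0,"rz":2},{"jaw":0.4,"x":1.3,"y":3,"z":0,"rx":0,"ry":0,"rz":3},{"jaw":0.4,"x":1.6,"y":4,"z":0,"rx":0,"ry":0,"rz":4},{"jaw":0.4,"x":1.9,"y":5,"z":0,"rx":0,"ry":0,"rz":5},{"jaw":0.4,"x":2.2,"y":6,"z":0,"rx":0,"ry":0,"rz":6},{"jaw":0.4,"x":2.5,"y":7,"z":0,"rx":0,"ry":0,"rz":7},{"jaw":0.4,"x":2.8,"y":8,"z":0,"rx":0,"ry":0,"rz":8},{"jaw":0.4,"x":3.1,"y":9,"z":0,"rx":0,"ry":0,"rz":9},{"jaw":0.4,"x":3.4,"y":10,"z":0,"rx":0,"ry":0,"rz":10},{"jaw":0.4,"x":3.7,"y":11,"z":0,"rx":0,"ry":0,"rz":11},{"jaw":0.4,"x":4,"y":12,"z":0,"rx":0,"ry":0,"rz":12},{"jaw":0.4,"x":4.3,"y":13,"z":0,"rx":0,"ry":0,"rz":12.2},{"jaw":0.4,"x":4.6,"y":14,"z":0,"rx":0,"ry":0,"rz":12.2},{"jaw":0.4,"x":4.9,"y":15,"z":0,"rx":0,"ry":0,"rz":12.2},{"jaw":0.4,"x":5.2,"y":16,"z":0,"rx":0,"ry":0,"rz":12.2},{"jaw":0.4,"x":5.5,"y":17,"z":0,"rx":0,"ry":0,"rz":12.2},{"jaw":0.4,"x":5.8,"y":18,"z":0,"rx":0,"ry":0,"rz":12.2},{"jaw":0.4,"x":6,"y":19,"z":0,"rx":0,"ry":0,"rz":12.2},{"jaw":0.4,"x":6.1,"y":20,"z":0,"rx":0,"ry":0,"rz":12.2}]' 30
python3 -m creep '[{"jaw":0.4,"x":0,"y":0.7,"z":0,"rx":0,"ry":0,"rz":0},{"jaw":0.4,"x":0,"y":1.4,"z":0,"rx":0,"ry":0,"rz":0},{"jaw":0.4,"x":0,"y":1.4,"z":0,"rx":0,"ry":0,"rz":0},{"jaw":0.4,"x":0,"y":1.4,"z":0,"rx":0,"ry":0,"rz":0},{"jaw":0.4,"x":0,"y":1.4,"z":0,"rx":0,"ry":0,"rz":0}]'
python3 - <<'E'
from h import *
import pickle
s=get_state();print(s['t'],s['position'],s['tcp_rot'],s['width'],s['joint_positions'].round(2))
f=wristf();pickle.dump(f,open('w.pkl','wb'));save(f,'w2.png',s=1.4)
D=pickle.load(open('d.pkl','rb'))
for n in('scene','side'):
    f=D[n];c=f['color'].astype(int);P=cloud(f)
    m=(c[...,0]-c[...,1]>60)&(c[...,2]-c[...,1]>20)
    k,l,st,ce=cv2.connectedComponentsWithStats(m.astype(np.uint8))
    for i in range(1,k):
        if st[i,4]>60:
            q=P[l==i];print(n,st[i],np.median(q,0).round(3),q[:,2].min().round(3),q[:,2].max().round(3))
E
```

```text
t: 1.82
position: [0.43, 0.3063, 0.231]
tcp_rot: [2.375, 2.056, 0.0]
contact_force: [1.4, 0.1, -0.6]
width: 0.601
grasp_force: 0.0
t: 2.23
position: [0.4294, 0.3596, 0.2309]
tcp_rot: [2.374, 2.057, -0.002]
contact_force: [0.7, 0.7, -0.2]
width: 0.6
grasp_force: 0.0
2.2333 [0.42939097 0.3596309  0.23090129] [ 2.37437423e+00  2.05702757e+00 -1.76927561e-03] 0.600246629498183 [ 0.57  0.36 -0.06  1.16 -0.    2.28]
```

View pics/w2.png

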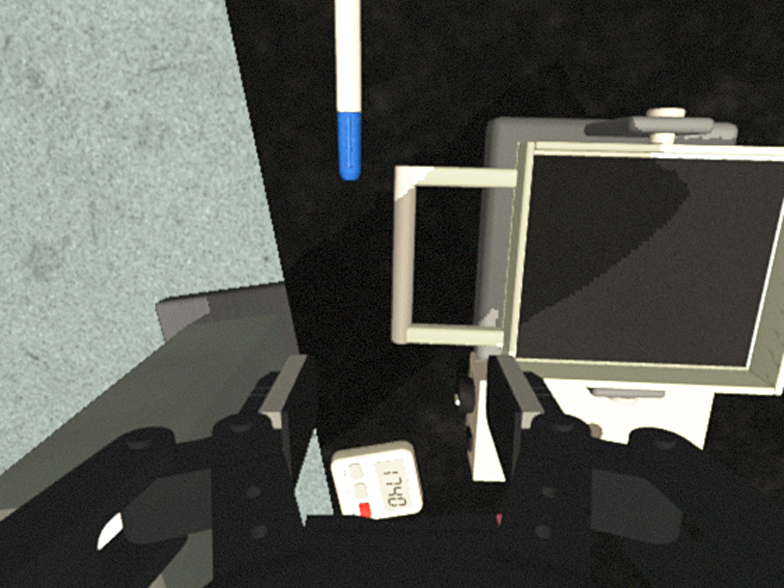

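```bash
python3 - <<'E'
from h import *
import pickle
f=pickle.load(open('w.pkl','rb'));P=cloud(f);g=f['color'].astype(int)
yaw=-.146;ex=np.array([np.cos(yaw),np.sin(yaw)]);ey=np.array([-ex[1],ex[0]])
h=np.array([.5436,.2185]);O=h+.086*ey;L=(P[...,:2]-O)
a=L@ex;b=L@ey
m=(a<-.115)&(a>-.16)&(abs(b-.043)<.03)&(P[...,2]>.05)&(P[...,2]<.12)&(f['z_map']>0)
print('bar pts',m.sum(),np.percentile(a[m],[2,50,98]),np.percentile(P[m][:,2],[2,50,98]))
ys,xs=np.nonzero(m)
for lo in(-.03,-.01,.01):
    k=m&(b-.043>lo)&(b-.043<lo+.02); print(lo,np.percentile(a[k],[2,98]),P[k][:,2].max())
# arms extent at bar line
m=(P[...,2]>.06)&(P[...,2]<.12)&(abs(a+.105)<.008);print('arms b',np.histogram(b[m],20))
# tray rim
m=(P[...,2]>.1)&(P[...,2]<.14)&(abs(b-.043)<.05)&(a<-.06);print(m.sum(), P[m][:,2].max() if m.any() else 0)
D=pickle.load(open('d.pkl','rb'))
f=D['scene'];P=cloud(f)
for u,v in[(329,232),(329,240),(328,270),(328,282),(412,260),(406,295)]: print(u,v,f['color'][v,u],pt(f,u,v).round(3))
E
```

```text
bar pts 1093 [-0.13813585 -0.13253674 -0.12685587] [0.08909612 0.09357763 0.09548333]
-0.03 [-0.13900754 -0.12748827] 0.09627312662215887
-0.01 [-0.13811471 -0.12684417] 0.0962029179272527
0.01 [-0.13809502 -0.12626205] 0.09613860801965614
arms b (array([ 87, 154,  25,   0,   0,   0,   0,   0,   0,   0,   0,   0,   0,
         0,   0,   0,   0,   0, 141, 156]), array([-0.00568122, -0.00057898,  0.00452327,  0.00962551,  0.01472776,
        0.01983   ,  0.02493225,  0.03003449,  0.03513674,  0.04023898,
        0.04534123,  0.05044347,  0.05554572,  0.06064797,  0.06575021,
        0.07085246,  0.0759547 ,  0.08105695,  0.08615919,  0.09126144,
        0.09636368]))
1174 0.11849685912913711
329 232 [247 157 179] [0.474 0.103 0.123]
329 240 [236 148 167] [0.474 0.103 0.106]
328 270 [208 126 144] [0.481 0.105 0.035]
328 282 [103  62  67] [ 0.491  0.109 -0.001]
412 260 [244 157 176] [ 0.513 -0.042  0.102]
406 295 [243 155 173] [ 0.518 -0.04   0.024]
```

The wrist view shows the free bar at (403,255) between its arms at (400,175) and (400,335). The bar centre measures 132.5 mm in front of the hinge at z≈0.0895, so the tray starts about 2.3° front-down. Descending.

```bash
python3 -m creep '[{"jaw":0.4,"x":0.03,"y":0.05,"z":-1,"rx":0,"ry":0,"rz":0},{"jaw":0.4,"x":0.03,"y":0.05,"z":-2,"rx":0,"ry":0,"rz":0},{"jaw":0.4,"x":0.03,"y":0.05,"z":-2.6,"rx":0,"ry":0,"rz":0},{"jaw":0.4,"x":0.03,"y":0.05,"z":-2.6,"rx":0,"ry":0,"rz":0},{"jaw":0.4,"x":0.03,"y":0.05,"z":-2.6,"rx":0,"ry":0,"rz":0},{"jaw":0.4,"x":0.03,"y":0.05,"z":-2.6,"rx":0,"ry":0,"rz":0}]'
```

```text
t: 2.78
position: [0.4321, 0.3621, 0.1292]
tcp_rot: [2.375, 2.055, 0.003]
contact_force: [0.7, 0.7, 0.7]
width: 0.6
grasp_force: 0.0
```

```bash
python3 -m creep '[{"jaw":0.4,"x":0,"y":0.1,"z":-0.7,"rx":0,"ry":0,"rz":0},{"jaw":0.4,"x":0,"y":0.1,"z":-1.4,"rx":0,"ry":0,"rz":0},{"jaw":0.4,"x":0,"y":0.1,"z":-1.4,"rx":0,"ry":0,"rz":0},{"jaw":0.4,"x":0,"y":0.1,"z":-1.4,"rx":0,"ry":0,"rz":0},{"jaw":0.4,"x":0,"y":0.1,"z":-1.4,"rx":0,"ry":0,"rz":0}]'
python3 -m creep '[{"jaw":1,"x":0,"y":0,"z":0,"rx":0,"ry":0,"rz":0},{"jaw":1,"x":0,"y":0,"z":0,"rx":0,"ry":0,"rz":0},{"jaw":1,"x":0,"y":0,"z":0,"rx":0,"ry":0,"rz":0},{"jaw":1,"x":0,"y":0,"z":0,"rx":0,"ry":0,"rz":0},{"jaw":1,"x":0,"y":0,"z":0,"rx":0,"ry":0,"rz":0},{"jaw":1,"x":0,"y":0,"z":0,"rx":0,"ry":0,"rz":0},{"jaw":1,"x":0,"y":0,"z":0,"rx":0,"ry":0,"rz":0},{"jaw":1,"x":0,"y":0,"z":0,"rx":0,"ry":0,"rz":0}]' 40
```

```text
t: 3.2
position: [0.4322, 0.3667, 0.0737]
tcp_rot: [2.375, 2.056, 0.004]
contact_force: [0.8, 0.8, 0.4]
width: 0.602
grasp_force: 0.0
t: 3.87
position: [0.4315, 0.3664, 0.0716]
tcp_rot: [2.375, 2.056, 0.002]
contact_force: [2.5, 1.9, 2.6]
width: 0.121
grasp_force: 38.9
```

```bash
python3 -m creep '[{"jaw":1,"x":0,"y":0,"z":0.15,"rx":0,"ry":0,"rz":0},{"jaw":1,"x":0.01,"y":0,"z":0.3,"rx":0,"ry":0,"rz":0},{"jaw":1,"x":0.02,"y":0,"z":0.45,"rx":0,"ry":0,"rz":0},{"jaw":1,"x":0.04,"y":-0.01,"z":0.6,"rx":0,"ry":0,"rz":0},{"jaw":1,"x":0.06,"y":-0.01,"z":0.75,"rx":0,"ry":0,"rz":0},{"jaw":1,"x":0.09,"y":-0.01,"z":0.9,"rx":0,"ry":0,"rz":0},{"jaw":1,"x":0.12,"y":-0.02,"z":1.03,"rx":0,"ry":0,"rz":0},{"jaw":1,"x":0.15,"y":-0.02,"z":1.15,"rx":0,"ry":0,"rz":0},{"jaw":1,"x":0.19,"y":-0.03,"z":1.26,"rx":0,"ry":0,"rz":0},{"jaw":1,"x":0.22,"y":-0.03,"z":1.35,"rx":0,"ry":0,"rz":0},{"jaw":1,"x":0.25,"y":-0.04,"z":1.43,"rx":0,"ry":0,"rz":0},{"jaw":1,"x":0.28,"y":-0.04,"z":1.5,"rx":0,"ry":0,"rz":0},{"jaw":1,"x":0.31,"y":-0.05,"z":1.56,"rx":0,"ry":0,"rz":0},{"jaw":1,"x":0.31,"y":-0.05,"z":1.56,"rx":0,"ry":0,"rz":0},{"jaw":1,"x":0.31,"y":-0.05,"z":1.56,"rx":0,"ry":0,"rz":0},{"jaw":1,"x":0.31,"y":-0.05,"z":1.56,"rx":0,"ry":0,"rz":0}]'
python3 - <<'E'
from h import *
import pickle
f=optics.grab_frame('side');save(f,'up.png',(180,130,400,310),3);P=cloud(f)
yaw=-.146;ex=np.array([np.cos(yaw),np.sin(yaw)]);ey=np.array([-ex[1],ex[0]])
O=np.array([.5436,.2185])+.086*ey;L=P[...,:2]-O;a=L@ex;b=L@ey
# near left rim top (b ~ .043+.065) : max height profile versus a
for c in np.arange(-.07,.08,.02):
    m=(abs(a-c)<.004)&(b>.095)&(b<.112)&(P[...,2]>.05)&(P[...,2]<.2)
    if m.any(): print(round(c,3),np.percentile(P[m][:,2],95).round(4),m.sum())
E
```

```text
t: 5.2
position: [0.4421, 0.3645, 0.1341]
tcp_rot: [-2.372, -2.056, 0.002]
contact_force: [-4.2, 5.3, 1.9]
width: 0.122
grasp_force: 39.5
-0.07 0.1324 12
-0.05 0.1466 49
-0.03 0.1377 39
-0.01 0.1294 40
0.01 0.1203 38
0.03 0.1119 38
0.05 0.1041 36
0.07 0.0933 32
```

Tilt measured from the rim slope is 24–25°. I'll hold there briefly, then bring it back level.

```bash
python3 -m creep '[{"jaw":1,"x":0,"y":0,"z":0,"rx":0,"ry":0,"rz":0},{"jaw":1,"x":0,"y":0,"z":0,"rx":0,"ry":0,"rz":0},{"jaw":1,"x":0,"y":0,"z":0,"rx":0,"ry":0,"rz":0},{"jaw":1,"x":0,"y":0,"z":0,"rx":0,"ry":0,"rz":0},{"jaw":1,"x":0,"y":0,"z":0,"rx":0,"ry":0,"rz":0},{"jaw":1,"x":0,"y":0,"z":0,"rx":0,"ry":0,"rz":0},{"jaw":1,"x":0,"y":0,"z":0,"rx":0,"ry":0,"rz":0},{"jaw":1,"x":0,"y":0,"z":0,"rx":0,"ry":0,"rz":0},{"jaw":1,"x":0,"y":0,"z":0,"rx":0,"ry":0,"rz":0},{"jaw":1,"x":0,"y":0,"z":0,"rx":0,"ry":0,"rz":0}]'
python3 -m creep '[{"jaw":1,"x":-0.05,"y":0.01,"z":-0.13,"rx":0,"ry":0,"rz":0},{"jaw":1,"x":-0.1,"y":0.01,"z":-0.24,"rx":0,"ry":0,"rz":0},{"jaw":1,"x":-0.16,"y":0.02,"z":-0.4,"rx":0,"ry":0,"rz":0},{"jaw":1,"x":-0.2,"y":0.03,"z":-0.55,"rx":0,"ry":0,"rz":0},{"jaw":1,"x":-0.24,"y":0.03,"z":-0.7,"rx":0,"ry":0,"rz":0},{"jaw":1,"x":-0.27,"y":0.04,"z":-0.85,"rx":0,"ry":0,"rz":0},{"jaw":1,"x":-0.29,"y":0.04,"z":-1,"rx":0,"ry":0,"rz":0},{"jaw":1,"x":-0.3,"y":0.05,"z":-1.14,"rx":0,"ry":0,"rz":0},{"jaw":1,"x":-0.31,"y":0.05,"z":-1.26,"rx":0,"ry":0,"rz":0},{"jaw":1,"x":-0.31,"y":0.05,"z":-1.36,"rx":0,"ry":0,"rz":0},{"jaw":1,"x":-0.31,"y":0.05,"z":-1.43,"rx":0,"ry":0,"rz":0},{"jaw":1,"x":-0.31,"y":0.05,"z":-1.43,"rx":0,"ry":0,"rz":0},{"jaw":1,"x":-0.31,"y":0.05,"z":-1.43,"rx":0,"ry":0,"rz":0},{"jaw":1,"x":-0.31,"y":0.05,"z":-1.43,"rx":0,"ry":0,"rz":0},{"jaw":1,"x":-0.31,"y":0.05,"z":-1.43,"rx":0,"ry":0,"rz":0}]'
cat > lev.py <<'E'
from h import *
import pickle
def level(f):
    P=cloud(f);yaw=-.146;ex=np.array([np.cos(yaw),np.sin(yaw)]);ey=np.array([-ex[1],ex[0]])
    O=np.array([.5436,.2185])+.086*ey;L=P[...,:2]-O;a=L@ex;b=L@ey
    A=[];Z=[]
    for c in np.arange(-.066,.067,.006):
        for lo,hi in((.096,.112),):
            m=(abs(a-c)<.003)&(b>lo)&(b<hi)&(P[...,2]>.09)&(P[...,2]<.2)
            if m.sum()>5: A.append(c);Z.append(np.percentile(P[m][:,2],90))
    p=np.polyfit(A,Z,1);print('tilt(deg, front up)',-np.degrees(np.arctan(p[0])),'z mid',p[1],len(A))
if __name__=='__main__':
    level(pickle.load(open('d.pkl','rb'))['side'])
    level(optics.grab_frame('side'));print(get_state()['position'])
E
python3 lev.py
```

```text
t: 6.08
position: [0.4421, 0.3645, 0.1341]
tcp_rot: [-2.373, -2.056, 0.002]
contact_force: [-5.1, 5.7, 2.8]
width: 0.121
grasp_force: 39.5
t: 7.33
position: [0.4314, 0.3663, 0.0762]
tcp_rot: [2.375, 2.057, 0.001]
contact_force: [2.0, 5.4, -1.7]
width: 0.123
grasp_force: 40.8
tilt(deg, front up) -2.471606302024897 z mid 0.11973762062052036 23
tilt(deg, front up) -1.2529610560429993 z mid 0.11962720787402342 23
[0.431349   0.36626961 0.07615373]
```

```bash
python3 -m creep '[{"jaw":1,"x":0,"y":0,"z":0.03,"rx":0,"ry":0,"rz":0},{"jaw":1,"x":0,"y":0,"z":0.06,"rx":0,"ry":0,"rz":0},{"jaw":1,"x":0,"y":0,"z":0.06,"rx":0,"ry":0,"rz":0},{"jaw":1,"x":0,"y":0,"z":0.06,"rx":0,"ry":0,"rz":0},{"jaw":1,"x":0,"y":0,"z":0.06,"rx":0,"ry":0,"rz":0}]'; python3 lev.py
```

```text
t: 7.8
position: [0.4313, 0.3663, 0.0787]
tcp_rot: [-2.375, -2.056, -0.001]
contact_force: [1.4, 5.4, 0.8]
width: 0.122
grasp_force: 40.9
tilt(deg, front up) -2.471606302024897 z mid 0.11973762062052036 23
tilt(deg, front up) -0.1753874295252113 z mid 0.11998499055770122 23
[0.43132805 0.3662882  0.07871783]
```

```bash
python3 -m creep '[{"jaw":0.5,"x":0,"y":0,"z":0,"rx":0,"ry":0,"rz":0},{"jaw":0.5,"x":0,"y":0,"z":0,"rx":0,"ry":0,"rz":0},{"jaw":0.5,"x":0,"y":0,"z":0,"rx":0,"ry":0,"rz":0},{"jaw":0.5,"x":0,"y":0,"z":0,"rx":0,"ry":0,"rz":0},{"jaw":0.5,"x":0,"y":0,"z":0,"rx":0,"ry":0,"rz":0},{"jaw":0.5,"x":0,"y":0,"z":0,"rx":0,"ry":0,"rz":0}]'; python3 -m creep '[{"jaw":0.5,"x":0,"y":0,"z":0.4,"rx":0,"ry":0,"rz":0},{"jaw":0.5,"x":0,"y":0,"z":1,"rx":0,"ry":0,"rz":0},{"jaw":0.5,"x":0,"y":0,"z":2,"rx":0,"ry":0,"rz":0},{"jaw":0.5,"x":0,"y":0,"z":3,"rx":0,"ry":0,"rz":0},{"jaw":0.5,"x":0,"y":0,"z":4,"rx":0,"ry":0,"rz":0},{"jaw":0.5,"x":0,"y":0,"z":4,"rx":0,"ry":0,"rz":0},{"jaw":0.5,"x":0,"y":0,"z":4,"rx":0,"ry":0,"rz":0}]'
python3 lev.py; python3 - <<'E'
from h import *
f=wristf();P=cloud(f)
yaw=-.146;ex=np.array([np.cos(yaw),np.sin(yaw)]);ey=np.array([-ex[1],ex[0]])
O=np.array([.5436,.2185])+.086*ey;L=(P[...,:2]-O);a=L@ex;b=L@ey
m=(a<-.122)&(a>-.16)&(abs(b-.043)<.03)&(P[...,2]>.05)&(P[...,2]<.12)&(f['z_map']>0)
print('bar top',np.percentile(P[m][:,2],[50,95,98]))
m=(a<-.05)&(a>-.1)&(abs(b-.043)<.05)&(P[...,2]>.105)&(P[...,2]<.14);print('rim',np.percentile(P[m][:,2],[50,95]))
E
```

```text
t: 8.35
position: [0.4308, 0.3658, 0.0788]
tcp_rot: [2.375, 2.056, -0.001]
contact_force: [0.7, -0.5, -0.1]
width: 0.496
grasp_force: 0.0
t: 8.93
position: [0.4322, 0.3668, 0.2414]
tcp_rot: [2.374, 2.056, 0.008]
contact_force: [-0.6, 0.2, -2.2]
width: 0.498
grasp_force: 0.0
tilt(deg, front up) -2.471606302024897 z mid 0.11973762062052036 23
tilt(deg, front up) 0.021592745318803598 z mid 0.11969618987089028 23
[0.43117643 0.36622546 0.23944604]
bar top [0.0994277  0.10103664 0.10133869]
rim [0.11859879 0.12029059]
```

Tray level and released (bar top 0.101 m, tilt 0.0°). Now I'll locate the stylus in both views.

```bash
python3 - <<'E'
from h import *
import pickle
D=pickle.load(open('d.pkl','rb'))
for n in('scene','side'):
    f=D[n];P=cloud(f);C=-np.array(f['R']).T@f['t']
    for nm,c,z0,z1,r in(('stylus',(.51,.036),.09,.134,.008),('ball',(.449,.036),.062,.075,.014),('pink1',(.476,.104),.085,.12,.008),('pink2',(.517,-.04),.085,.12,.008)):
        m=(np.hypot(P[...,0]-c[0],P[...,1]-c[1])<.025)&(P[...,2]>z0)&(P[...,2]<z1)
        q=P[m]
        if len(q)<5: print(n,nm,len(q));continue
        med=np.median(q,0);d=med[:2]-C[:2];d/=np.linalg.norm(d)
        print(n,nm,len(q),med.round(4),'axis',(med[:2]+d*r*.8).round(4))
E
```

```text
scene stylus 197 [0.5064 0.0302 0.1122] axis [0.5122 0.033 ]
scene ball 103 [0.4423 0.0281 0.0705] axis [0.4522 0.0333]
scene pink1 137 [0.4751 0.104  0.1029] axis [0.4805 0.1074]
scene pink2 175 [ 0.5159 -0.0397  0.1026] axis [ 0.522  -0.0376]
side stylus 96 [0.516  0.0404 0.1129] axis [0.513  0.0348]
side ball 43 [0.4584 0.0442 0.0708] axis [0.4523 0.0347]
side pink1 75 [0.485  0.1151 0.1029] axis [0.4814 0.1098]
side pink2 67 [ 0.5261 -0.03    0.1014] axis [ 0.5233 -0.0358]
```

```bash
python3 -m creep '[{"jaw":0.5,"x":0.1,"y":-0.5,"z":0,"rx":0,"ry":0,"rz":1.4},{"jaw":0.5,"x":0.2,"y":-1,"z":0,"rx":0,"ry":0,"rz":2.8},{"jaw":0.5,"x":0.3,"y":-1.5,"z":0,"rx":0,"ry":0,"rz":4.2},{"jaw":0.5,"x":0.4,"y":-2,"z":0,"rx":0,"ry":0,"rz":5.6},{"jaw":0.5,"x":0.5,"y":-2.5,"z":0,"rx":0,"ry":0,"rz":7},{"jaw":0.5,"x":0.6,"y":-3,"z":0,"rx":0,"ry":0,"rz":8.4},{"jaw":0.5,"x":0.7,"y":-3.5,"z":0,"rx":0,"ry":0,"rz":9.8},{"jaw":0.5,"x":0.8,"y":-4,"z":0,"rx":0,"ry":0,"rz":11.2},{"jaw":0.5,"x":1,"y":-4.6,"z":0,"rx":0,"ry":0,"rz":12.6},{"jaw":0.5,"x":1.2,"y":-5.3,"z":0,"rx":0,"ry":0,"rz":14},{"jaw":0.5,"x":1.4,"y":-6,"z":0,"rx":0,"ry":0,"rz":15.4},{"jaw":0.5,"x":1.6,"y":-6.7,"z":0,"rx":0,"ry":0,"rz":16.8},{"jaw":0.5,"x":1.8,"y":-7.4,"z":0,"rx":0,"ry":0,"rz":18.2},{"jaw":0.5,"x":2,"y":-8.2,"z":0,"rx":0,"ry":0,"rz":19.6},{"jaw":0.5,"x":2,"y":-8.2,"z":0,"rx":0,"ry":0,"rz":19.6},{"jaw":0.5,"x":2,"y":-8.2,"z":0,"rx":0,"ry":0,"rz":19.6},{"jaw":0.5,"x":2,"y":-8.2,"z":0,"rx":0,"ry":0,"rz":19.6},{"jaw":0.5,"x":2,"y":-8.2,"z":0,"rx":0,"ry":0,"rz":19.6}]'
python3 - <<'E'
from h import *
import pickle
f=wristf();pickle.dump(f,open('w.pkl','wb'));save(f,'w3.png',s=1.4)
E
```

```text
t: 10.53
position: [0.5102, 0.0389, 0.2382]
tcp_rot: [-0.007, -3.14, -0.001]
contact_force: [-0.3, 0.7, 0.1]
width: 0.499
grasp_force: 0.0
```

View pics/w3.png

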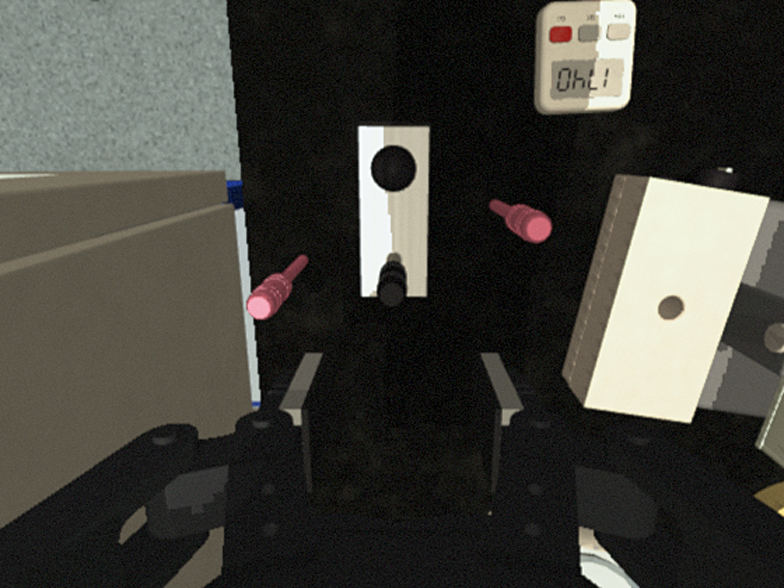

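The wrist view shows the stylus cap at (392,293), the ball pin at (393,168), a pink decoy on each side and the hole at (671,307).

```bash
python3 - <<'E'
from h import *
import pickle
f=pickle.load(open('w.pkl','rb'));g=f['color'].astype(int);P=cloud(f)
m=(abs(P[...,2]-.134)<.008)&(np.hypot(P[...,0]-.513,P[...,1]-.034)<.02);q=P[m];v,u=np.nonzero(m);print('top',m.sum(),np.median(q,0),u.mean(),v.mean(),plane(f,(u.min()+u.max())/2,(v.min()+v.max())/2,.136))
s=(g.mean(-1)<200);s[:205]=0;s[235:]=0;s[:,:465]=0;s[:,495:]=0
k,l,st,ce=cv2.connectedComponentsWithStats(s.astype(np.uint8))
for i in range(1,k):
    if st[i,4]>40: print('hole',st[i],plane(f,ce[i][0],ce[i][1],.06))
m=(abs(P[...,2]-.06)<.003)&(abs(P[...,0]-.544)<.1)&(abs(P[...,1]-.218)<.06)&(g.min(-1)>120)
print('console',cv2.minAreaRect((P[m][:,:2]*1000).astype(np.float32)))
E
```

```text
top 401 [0.50959851 0.03391631 0.13490031] 279.571072319202 207.05985037406484 [0.50888389 0.03364452 0.136     ]
hole [470 211  19  18 273] [0.54283692 0.21784187 0.06      ]
console ((542.9867553710938, 218.4960479736328), (80.2391128540039, 160.33029174804688), 80.528076171875)
```

```bash
python3 -m creep '[{"jaw":0.5,"x":0,"y":-0.1,"z":-1,"rx":0,"ry":0,"rz":0},{"jaw":0.5,"x":0,"y":-0.1,"z":-1.7,"rx":0,"ry":0,"rz":0},{"jaw":0.5,"x":0,"y":-0.1,"z":-1.7,"rx":0,"ry":0,"rz":0},{"jaw":0.5,"x":0,"y":-0.1,"z":-1.7,"rx":0,"ry":0,"rz":0},{"jaw":0.5,"x":0,"y":-0.1,"z":-1.7,"rx":0,"ry":0,"rz":0}]'
```

```text
t: 11.0
position: [0.5115, 0.0346, 0.1723]
tcp_rot: [0.005, 3.14, -0.0]
contact_force: [0.6, 0.3, 0.1]
width: 0.501
grasp_force: 0.0
```

```bash
python3 -m creep '[{"jaw":0.5,"x":0,"y":0,"z":-0.5,"rx":0,"ry":0,"rz":0},{"jaw":0.5,"x":0,"y":0,"z":-1,"rx":0,"ry":0,"rz":0},{"jaw":0.5,"x":0,"y":0,"z":-1.5,"rx":0,"ry":0,"rz":0},{"jaw":0.5,"x":0,"y":0,"z":-1.98,"rx":0,"ry":0,"rz":0},{"jaw":0.5,"x":0,"y":0,"z":-1.98,"rx":0,"ry":0,"rz":0},{"jaw":0.5,"x":0,"y":0,"z":-1.98,"rx":0,"ry":0,"rz":0},{"jaw":0.5,"x":0,"y":0,"z":-1.98,"rx":0,"ry":0,"rz":0},{"jaw":0.5,"x":0,"y":0,"z":-1.98,"rx":0,"ry":0,"rz":0}]'; python3 -m creep '[{"jaw":1,"x":0,"y":0,"z":0,"rx":0,"ry":0,"rz":0},{"jaw":1,"x":0,"y":0,"z":0,"rx":0,"ry":0,"rz":0},{"jaw":1,"x":0,"y":0,"z":0,"rx":0,"ry":0,"rz":0},{"jaw":1,"x":0,"y":0,"z":0,"rx":0,"ry":0,"rz":0},{"jaw":1,"x":0,"y":0,"z":0,"rx":0,"ry":0,"rz":0},{"jaw":1,"x":0,"y":0,"z":0,"rx":0,"ry":0,"rz":0},{"jaw":1,"x":0,"y":0,"z":0,"rx":0,"ry":0,"rz":0},{"jaw":1,"x":0,"y":0,"z":0,"rx":0,"ry":0,"rz":0}]' 60
```

```text
t: 11.67
position: [0.5124, 0.0341, 0.0936]
tcp_rot: [0.006, 3.139, -0.0]
contact_force: [0.2, 0.1, 0.6]
width: 0.502
grasp_force: 0.0
t: 12.33
position: [0.5117, 0.034, 0.0925]
tcp_rot: [0.006, 3.14, -0.0]
contact_force: [-0.4, -0.3, 6.7]
width: 0.17
grasp_force: 58.3
```

```bash
python3 -m creep '[{"jaw":1,"x":0,"y":0,"z":0.2,"rx":0,"ry":0,"rz":0},{"jaw":1,"x":0,"y":0,"z":0.5,"rx":0,"ry":0,"rz":0},{"jaw":1,"x":0,"y":0,"z":0.8,"rx":0,"ry":0,"rz":0},{"jaw":1,"x":0,"y":0,"z":1.2,"rx":0,"ry":0,"rz":0},{"jaw":1,"x":0,"y":0,"z":1.9,"rx":0,"ry":0,"rz":0},{"jaw":1,"x":0,"y":0,"z":2.7,"rx":0,"ry":0,"rz":0},{"jaw":1,"x":0,"y":0,"z":3.4,"rx":0,"ry":0,"rz":0},{"jaw":1,"x":0,"y":0,"z":3.4,"rx":0,"ry":0,"rz":0},{"jaw":1,"x":0,"y":0,"z":3.4,"rx":0,"ry":0,"rz":0},{"jaw":1,"x":0,"y":0,"z":3.4,"rx":0,"ry":0,"rz":0}]' 
python3 -m creep '[{"jaw":1,"x":0.1,"y":0.8,"z":0,"rx":0,"ry":0,"rz":0},{"jaw":1,"x":0.25,"y":1.6,"z":0,"rx":0,"ry":0,"rz":0},{"jaw":1,"x":0.4,"y":2.4,"z":0,"rx":0,"ry":0,"rz":0},{"jaw":1,"x":0.6,"y":3.2,"z":0,"rx":0,"ry":0,"rz":0},{"jaw":1,"x":0.7,"y":4,"z":0,"rx":0,"ry":0,"rz":0},{"jaw":1,"x":0.8,"y":4.6,"z":0,"rx":0,"ry":0,"rz":0},{"jaw":1,"x":0.8,"y":4.6,"z":0,"rx":0,"ry":0,"rz":0},{"jaw":1,"x":0.8,"y":4.6,"z":0,"rx":0,"ry":0,"rz":0},{"jaw":1,"x":0.8,"y":4.6,"z":-1,"rx":0,"ry":0,"rz":0},{"jaw":1,"x":0.8,"y":4.6,"z":-1.4,"rx":0,"ry":0,"rz":0},{"jaw":1,"x":0.8,"y":4.6,"z":-1.4,"rx":0,"ry":0,"rz":0},{"jaw":1,"x":0.8,"y":4.6,"z":-1.4,"rx":0,"ry":0,"rz":0},{"jaw":1,"x":0.8,"y":4.6,"z":-1.4,"rx":0,"ry":0,"rz":0},{"jaw":1,"x":0.8,"y":4.6,"z":-1.4,"rx":0,"ry":0,"rz":0},{"jaw":1,"x":0.8,"y":4.6,"z":-1.4,"rx":0,"ry":0,"rz":0}]'
python3 - <<'E'
from h import *
import pickle
D={'side':optics.grab_frame('side'),'scene':optics.grab_frame('scene'),'wrist':wristf()}
pickle.dump(D,open('e.pkl','wb'));a=D['side'];save(a,'s2.png',(190,100,330,250),4)
im=cv2.cvtColor(D['wrist']['color'],cv2.COLOR_RGB2BGR);cv2.imwrite('pics/w4.png',cv2.resize(im,None,fx=1.4,fy=1.4))
for n in D:
    f=D[n];P=cloud(f)
    for z0 in np.arange(.075,.16,.01):
        m=(np.hypot(P[...,0]-.543,P[...,1]-.218)<.02)&(abs(P[...,2]-z0)<.005)
        if m.sum()>4: print(n,z0.round(3),m.sum(),np.median(P[m],0).round(4))
E
```

```text
t: 13.17
position: [0.5106, 0.0341, 0.2274]
tcp_rot: [-0.006, -3.141, -0.0]
contact_force: [0.2, 0.2, -0.4]
width: 0.173
grasp_force: 58.5
t: 14.42
position: [0.5438, 0.218, 0.173]
tcp_rot: [0.006, 3.14, 0.001]
contact_force: [-0.3, 0.1, -0.0]
width: 0.169
grasp_force: 58.7
side 0.095 6 [0.5464 0.2208 0.0959]
side 0.105 10 [0.5478 0.2212 0.1051]
side 0.115 12 [0.5473 0.2207 0.114 ]
side 0.125 13 [0.5466 0.2213 0.1253]
side 0.135 13 [0.5463 0.2213 0.1363]
side 0.145 10 [0.546  0.221  0.1452]
side 0.155 12 [0.5474 0.2208 0.1553]
scene 0.095 15 [0.5426 0.2159 0.0965]
scene 0.105 16 [0.5428 0.2155 0.1064]
scene 0.115 16 [0.5428 0.2158 0.116 ]
scene 0.125 17 [0.5428 0.2153 0.1252]
scene 0.135 18 [0.5424 0.2156 0.1349]
scene 0.145 13 [0.5411 0.2145 0.1448]
scene 0.155 16 [0.542  0.2143 0.1559]
wrist 0.095 44 [0.5399 0.2178 0.096 ]
wrist 0.105 64 [0.5399 0.2175 0.1058]
wrist 0.115 65 [0.5398 0.2181 0.1157]
wrist 0.125 78 [0.5398 0.2175 0.1251]
wrist 0.135 93 [0.5398 0.2181 0.1354]
wrist 0.145 108 [0.5399 0.2178 0.1452]
wrist 0.155 96 [0.5398 0.2176 0.1541]
```

View pics/s2.png

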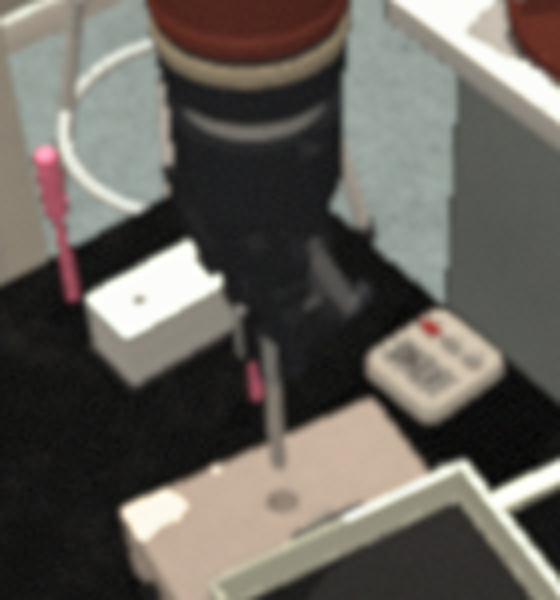

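View pics/w4.png

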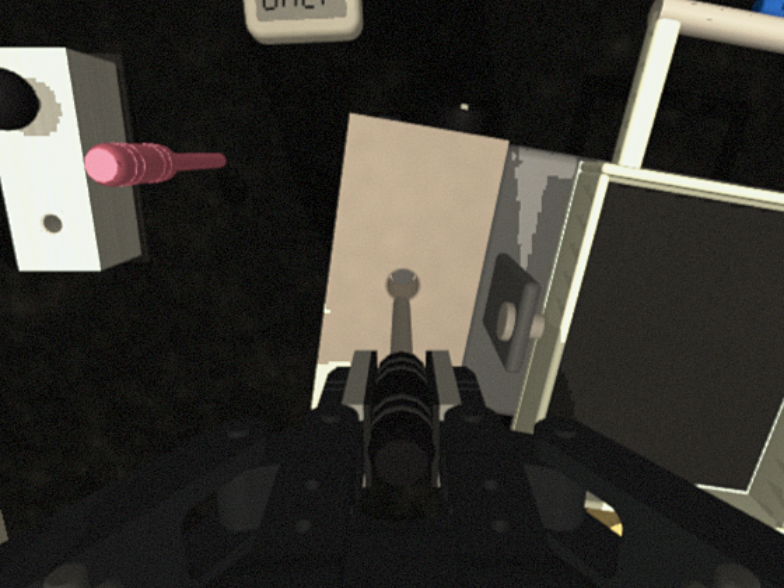

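The stylus hangs upright just above the hole: side crop tip (278,465) and hole (283,500), wrist view hole (403,284) with the tip on it. The axes agree to about 1 mm against 4.5 mm clearance. I'll insert it part way.

```bash
python3 -m creep '[{"jaw":1,"x":-0.02,"y":0.01,"z":-0.3,"rx":0,"ry":0,"rz":0},{"jaw":1,"x":-0.02,"y":0.01,"z":-0.5,"rx":0,"ry":0,"rz":0},{"jaw":1,"x":-0.02,"y":0.01,"z":-0.7,"rx":0,"ry":0,"rz":0},{"jaw":1,"x":-0.02,"y":0.01,"z":-0.9,"rx":0,"ry":0,"rz":0},{"jaw":1,"x":-0.02,"y":0.01,"z":-1.1,"rx":0,"ry":0,"rz":0},{"jaw":1,"x":-0.02,"y":0.01,"z":-1.1,"rx":0,"ry":0,"rz":0},{"jaw":1,"x":-0.02,"y":0.01,"z":-1.1,"rx":0,"ry":0,"rz":0},{"jaw":1,"x":-0.02,"y":0.01,"z":-1.1,"rx":0,"ry":0,"rz":0}]'
```

```text
t: 15.23
position: [0.5423, 0.2186, 0.1279]
tcp_rot: [0.006, 3.141, 0.0]
contact_force: [0.7, -0.1, -0.3]
width: 0.168
grasp_force: 58.7
```

```bash
python3 -m creep '[{"jaw":1,"x":0,"y":0,"z":-0.1,"rx":0,"ry":0,"rz":0},{"jaw":1,"x":0,"y":0,"z":-0.2,"rx":0,"ry":0,"rz":0},{"jaw":1,"x":0,"y":0,"z":-0.3,"rx":0,"ry":0,"rz":0},{"jaw":1,"x":0,"y":0,"z":-0.35,"rx":0,"ry":0,"rz":0},{"jaw":1,"x":0,"y":0,"z":-0.4,"rx":0,"ry":0,"rz":0},{"jaw":1,"x":0,"y":0,"z":-0.4,"rx":0,"ry":0,"rz":0},{"jaw":1,"x":0,"y":0,"z":-0.4,"rx":0,"ry":0,"rz":0},{"jaw":1,"x":0,"y":0,"z":-0.4,"rx":0,"ry":0,"rz":0}]' 80; python3 -m creep '[{"jaw":1,"x":0,"y":0,"z":-0.03,"rx":0,"ry":0,"rz":0},{"jaw":1,"x":0,"y":0,"z":-0.05,"rx":0,"ry":0,"rz":0},{"jaw":1,"x":0,"y":0,"z":-0.05,"rx":0,"ry":0,"rz":0},{"jaw":1,"x":0,"y":0,"z":-0.05,"rx":0,"ry":0,"rz":0},{"jaw":1,"x":0,"y":0,"z":-0.05,"rx":0,"ry":0,"rz":0}]'
```

```text
t: 15.9
position: [0.5424, 0.2185, 0.112]
tcp_rot: [0.006, 3.141, 0.0]
contact_force: [-0.2, 0.3, 3.3]
width: 0.17
grasp_force: 78.3
t: 16.32
position: [0.5424, 0.2185, 0.1099]
tcp_rot: [0.006, 3.141, 0.0]
contact_force: [0.2, 0.2, 4.4]
width: 0.17
grasp_force: 78.4
```

```bash
python3 -m creep '[{"jaw":1,"x":0,"y":0,"z":-0.03,"rx":0,"ry":0,"rz":0},{"jaw":1,"x":0,"y":0,"z":-0.06,"rx":0,"ry":0,"rz":0},{"jaw":1,"x":0,"y":0,"z":-0.08,"rx":0,"ry":0,"rz":0},{"jaw":1,"x":0,"y":0,"z":-0.08,"rx":0,"ry":0,"rz":0},{"jaw":1,"x":0,"y":0,"z":-0.08,"rx":0,"ry":0,"rz":0},{"jaw":1,"x":0,"y":0,"z":-0.08,"rx":0,"ry":0,"rz":0}]'; python3 lev.py
```

```text
t: 16.82
position: [0.5433, 0.2187, 0.1088]
tcp_rot: [0.006, 3.138, 0.001]
contact_force: [-3.0, -1.4, 24.0]
width: 0.169
grasp_force: 80.7
tilt(deg, front up) -2.471606302024897 z mid 0.11973762062052036 23
tilt(deg, front up) -0.19018811750616213 z mid 0.1197165240467217 23
[0.5432361  0.21871483 0.1088183 ]
```

The button has bottomed, with 24 N on it. I'll ease off a little and hand in.

```bash
python3 -m creep '[{"jaw":1,"x":0,"y":0,"z":0.03,"rx":0,"ry":0,"rz":0},{"jaw":1,"x":0,"y":0,"z":0.03,"rx":0,"ry":0,"rz":0},{"jaw":1,"x":0,"y":0,"z":0.03,"rx":0,"ry":0,"rz":0},{"jaw":1,"x":0,"y":0,"z":0.03,"rx":0,"ry":0,"rz":0},{"jaw":1,"x":0,"y":0,"z":0.03,"rx":0,"ry":0,"rz":0},{"jaw":1,"x":0,"y":0,"z":0.03,"rx":0,"ry":0,"rz":0}]' && python3 -c "
from h import *
s=get_state();print(s['contact_force'],s['position'])
if s['contact_force'][2]>6.5: print(robot.finish_job())"
```

```text
t: 17.37
position: [0.5429, 0.2186, 0.1092]
tcp_rot: [0.006, 3.139, 0.001]
contact_force: [-1.5, 0.1, 16.8]
width: 0.164
grasp_force: 79.5
[-1.5439857   0.1326989  16.78044783] [0.54290632 0.21864634 0.10918852]
the job is handed in; nothing more can be done
None
```

The job is handed in: I tilted the tray to about 25°, paused, brought it back level (within about 0.2°) and let go. The gripped stylus now holds the button at the bottom of its travel with about 17 N, and the run took 17.4 s.

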